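Empty the spent radio cells through the collection box's flap

TASK

Take the metal pouring cup by its handle, push the sprung flap of the battery collection box open with the cup's pouring lip (not with the gripper) and tip all three spent cells through into the box. Then stand the empty cup upright near the middle of the square rubber mat and let go, with the flap closed again and the other things on the table left where they are.

Things in the scene. Friction and masses are not known exactly. Their poses are not given: they have to be found in the camera images.
- cup: open-topped sheet-steel pouring cup with the three cells in it, about 140 g. Origin: centre of its underside; x towards the pouring lip, z up. Flat floor 62 (x) by 58 (y) mm; walls 3 mm thick, 45 mm tall; 58 mm wide all along. Its rear is upright, its front a straight ramp up to the lip, its mouth open on top
- cup_lip (a point): middle of the cup's pouring lip, at x = 85, y = 0, z = 45 mm of the cup. The ramp's underside rises straight to it from x = 31, z = 0 (40 degrees above the floor): the cells begin to roll out when the cup is tipped forward about 40 degrees, and are surely out at about 90 degrees
- cup_grip (a point): place to grip on the cup's handle, at x = -85, y = 0, z = 50 mm of the cup. The handle is a straight level black bar 12 mm thick (y), 20 mm tall, running back from the rear wall (x = -31 to -131 mm). Grip it across its thickness, from above or leaning back over its free end, which leaves the arm more room to tip the cup forward
- cell0: spent lithium cell, plain metal cylinder, diameter 17 mm, 34 mm long, 17 g, lying across the cup (axis along the cup's y) on its floor at the start; origin at its centre, y along its axis
- cell1: spent lithium cell, plain metal cylinder, diameter 17 mm, 34 mm long, 17 g, lying across the cup (axis along the cup's y) on its floor at the start; origin at its centre, y along its axis
- cell2: spent lithium cell, plain metal cylinder, diameter 17 mm, 34 mm long, 17 g, lying across the cup (axis along the cup's y) on its floor at the start; origin at its centre, y along its axis
- bin: battery collection box, fixed: clear walls 4 mm thick, grey lid, 160 x 160 mm, lid top 140 mm above the table; hollow, floor 5 mm thick. Origin: centre of its underside, z up; x runs from the flap's hinge to the flap's free edge. Bring the cup in over the lid from the -x side, its lip pointing to +x
- port (a point): middle of the square port in the lid, 84 x 84 mm, at the lid's top surface, closed by the flap; axes as the box's. A guard 25 mm tall and 3 mm thick stands on the lid on three sides of it (inner faces at y = -42 and +42 mm and x = +43 mm from here); the -x side, where the hinge is, has no guard, and the plain lid runs on 38 mm there
- flap_hinge (a point): middle of the flap's hinge line at the lid's top surface, at x = -41, y = 0, z = 140 mm of the box; the hinge line runs along the box's y; axes as the box's
- flap (a joint): flap angle, rad: 0 shut and flush with the lid, grows as it is pressed down into the box, stop at 1.2. Plain aluminium plate 78 mm wide, reaching 80 mm from the hinge, 3 mm thick. A spring shuts it: it takes about 0.06 N m to start (the cells' weight does not open it) and 0.13 N m at 0.9 rad. Open, it slopes down from the hinge like a chute and cells leave over its free edge
- mat: square black rubber mat fixed flat on the table, 150 x 150 x 4 mm; origin at the centre of its underside, so its top is 4 mm above the origin
- handheld: handheld radio standing upright, black, 34 x 56 x 110 mm with a 150 mm aerial on top; a bystander; origin at the centre of its underside
- transceiver: mobile radio set, black box 110 x 120 x 48 mm with cooling fins; a bystander; origin at the centre of its underside
- spool: solder spool, diameter 54 mm, 38 mm tall, standing on end; a bystander; origin at the centre of its underside
- phone: mobile phone lying flat, 150 x 72 x 9 mm; a bystander; origin at the centre of its underside
- speaker_mic: hand microphone lying flat, black, 90 x 58 x 28 mm; a bystander; origin at the centre of its underside
- notepad: spiral notepad lying flat, 148 x 105 x 12 mm; a bystander; origin at the centre of its underside
- water: water bottle, diameter 64 mm, 200 mm tall; a bystander; origin at the centre of its underside
Things that resemble listed ones, but are neither listed nor needed, are in the scene too. What is shaped like the cup but red is not meant.

How it is judged:
By the outcome, as a careful person would: the job done as asked, in the order asked, and still so for the second after the job is handed in, with the robot touching nothing.
It also fails if it takes over 64 s, if anything falls off the work surface, if the arm or the gripper's body presses on something with over 40 N, if the wrist force passes 120 N, or if a joint passes its speed limit or range.

ROBOT

A 6-joint arm with a two-finger parallel gripper is mounted at the origin on the work surface. World frame = base frame: x ahead of the robot, y to its left, z up, the work surface at z = 0. Lengths are in m, angles in degrees, forces in N, time in s.
With the tool pointing down it reaches from about 0.3 to 0.75 m from the base axis. Payload 8.5 kg.
Tool frame: the origin (TCP) lies on the mounting face of the last link; the fingertips stand 173 mm ahead of it and the grasp point (between the pads) lies 155 mm ahead of it (env.tips_ahead is the distance from the TCP to the fingertips, in m); z points along the fingers, x is the direction in which the jaws open and shut, and the axes are right-handed (so a half turn about z gives the same grasp; the last joint's range is limited). The gripper opens to 85 mm and grips with 20 to 120 N. Pads are 22 mm wide; open, the fingers measure 114 mm over their backs; the gripper's body (76 mm by 85 mm) begins 54 mm behind the grasp point. The pads swing forward as they close: fully open they stand 13 mm farther back than shut.
Start: joints at [-78.283, 21.807, 74.336, -0, 83.858, -12.336], TCP at [0.224, -0.502, 0.405] pointing down, gripper open.
Joint ranges: [-178.18, 178.18], [-50.72, 133.34], [12.68, 142.11], [-81.47, 261.47], [9.98, 163.14], [-165.26, 165.26]. Speed limits (degrees/s): [136.94, 136.94, 180, 180, 180, 180].

INTERFACE

Orientations are given as a 3x3 rotation matrix whose columns are the frame's x, y, z axes.
In Python, from rig import env gives the robot as it stands. The module is installed in compiled form; this text tells all that it offers.
- The arm moves only by the tool step_arm, never from a script. Its argument "increments" is a list of rows, each an object of numbers: "x", "y", "z": the shift along the tool's x, y, z in cm; "wx", "wy", "wz": the turn, a rotation vector about the tool's x, y, z in rad; "gripper": the finger opening in cm, from 0 to 8.54. A call has 1 to 20 rows; each row shifts and turns the commanded pose from where the row before left it, along the tool's axes as they then stand; what a row does not reach is not made up. A row lasts 1/10 s, in which the tool goes at most 50 mm and 8.59 degrees, less where a joint would pass 70% of its speed; a pose out of reach is approached as far as the arm can. A call with a gripper value outside its range is refused whole. The fingers move at their own pace and stop on an object; "newtons" is the grip in N (left out, the last holds). Time passes only in rows, so rows that do not move let the fingers close. It gives the time, the measured TCP pose, the force and the opening at its end, in the units of the state.
- env.observe(): the state, without advancing time (a new reading comes with each control period).
- env.get_image(name): name is "scene" or "side" or "wrist"; returns a dict with "color" (384x512x3 uint8, blue, green, red), "camera_matrix" (3x3 intrinsics, pixels), "distortion" ([k1, k2, p1, p2, k3] as OpenCV has them; the pictures are not rectified), "rvec" (rotation vector, rad) and "tvec" (3), from world to camera coordinates, as OpenCV has them. Camera axes: x right, y down, z forward; pixel columns grow to the right and rows downward; lengths in m; the calibration is good to about 2 mm. A picture is of the moment at which its call begins. There is no depth.
- env.close_job(): hands the job in, once; it reports no verdict.
The state is a dict: "time_s": time; "q": joint angles; "qvel": joint speeds; "joint_efforts": joint torques, N m; "position": TCP position; "tool_rot": TCP orientation; "ft_force": force on the tool from outside, world axes, zero at the start; "wrist_torque": the same for the moment, N m; "grip_width": finger opening in m.
Only numpy, scipy, OpenCV 4.12 (cv2) and the standard library are available. Lean on these libraries where they do the work, as an engineer would, in place of code of your own. Each camera call takes 0.05 s, during which the arm holds its last target. There are 200 camera calls.

## Working session

There is one attempt and no reset: what is moved stays moved. The work goes in short steps, Python scripts to look and compute and a tool call to move; the robot and the scene stay as the last step left them, time stands still between calls to the robot, and variables do not carry over. Pictures are saved under pics/ and viewed, about 8 in all and at most 12, crops included, and the job is handed in when it is done.

Besides the shell and the picture viewer there is one more tool, called after ">>>" as name(argument=value, ...) on one line, values as JSON. step_arm: Moves the arm, as the interface text tells. Its arguments: {"type":"object","properties":{"increments":{"type":"array"},"newtons":{"type":"number"}},"required":["increments"]}

```bash
mkdir -p pics; cat > h.py <<'E'
import numpy as np, cv2, pickle
from rig import env
def grab(n,tag):
    d=env.get_image(n); cv2.imwrite(f'pics/{tag}.png',d['color']); pickle.dump(d,open(f'pics/{tag}.pkl','wb')); return d
def load(tag): return pickle.load(open(f'pics/{tag}.pkl','rb'))
def ray(d,uv):
    K,D=np.array(d['camera_matrix']),np.array(d['distortion'])
    p=cv2.undistortPoints(np.array([[uv]],float),K,D)[0,0]
    R,_=cv2.Rodrigues(np.array(d['rvec'])); t=np.array(d['tvec']).ravel()
    return -R.T@t, R.T@np.array([p[0],p[1],1])
def onz(d,uv,z):
    c,v=ray(d,uv); return c+v*(z-c[2])/v[2]
def proj(d,P):
    return cv2.projectPoints(np.array(P,float).reshape(-1,3),np.array(d['rvec']),np.array(d['tvec']),np.array(d['camera_matrix']),np.array(d['distortion']))[0].reshape(-1,2)
E
python3 - <<'E'
from h import *
ims=[grab(n,n+'0') for n in('scene','side','wrist')]
for n,d in zip('abc',ims): print(ray(d,(256,192)))
for n in('scene0','side0'):
    cv2.imwrite(f'pics/{n}b.png',cv2.resize(load(n)['color'],(800,600),interpolation=cv2.INTER_CUBIC))
print(env.observe())
E
```

```text
(array([1.12285993, 0.24946426, 0.7377715 ]), array([-0.64336226, -0.3729735 , -0.66860352]))
(array([ 0.36287445, -1.17749034,  1.08857978]), array([ 0.1289222 ,  0.7472217 , -0.65199095]))
(array([ 0.29648357, -0.47036375,  0.37328636]), array([-0.27889034, -0.12602333, -0.95202824]))
{'time_s': 0.15, 'q': array([-7.82831415e+01,  2.18333370e+01,  7.43701869e+01, -1.32621711e-03,
        8.38576498e+01, -1.23364926e+01]), 'qvel': array([ 0.05822612, -0.14157417, -0.11568076, -0.01506788,  0.0176652 ,
       -0.07210911]), 'joint_efforts': array([ 1.49960553e-03, -4.48626709e+01, -2.31343389e+01, -1.90568121e-04,
        3.81984370e-03, -2.18471394e-05]), 'position': array([ 0.22415764, -0.50222143,  0.40426916]), 'tool_rot': array([[ 4.07589264e-01, -9.13165338e-01, -2.39354450e-04],
       [-9.13164768e-01, -4.07589283e-01,  1.04076153e-03],
       [-1.04794566e-03, -2.05633174e-04, -9.99999430e-01]]), 'ft_force': array([ 0.03833508,  0.02503798, -0.01652986]), 'wrist_torque': array([ 0.04728845, -0.030532  ,  0.01591024]), 'grip_width': 0.0854687185125816}
```

View pics/scene0b.png

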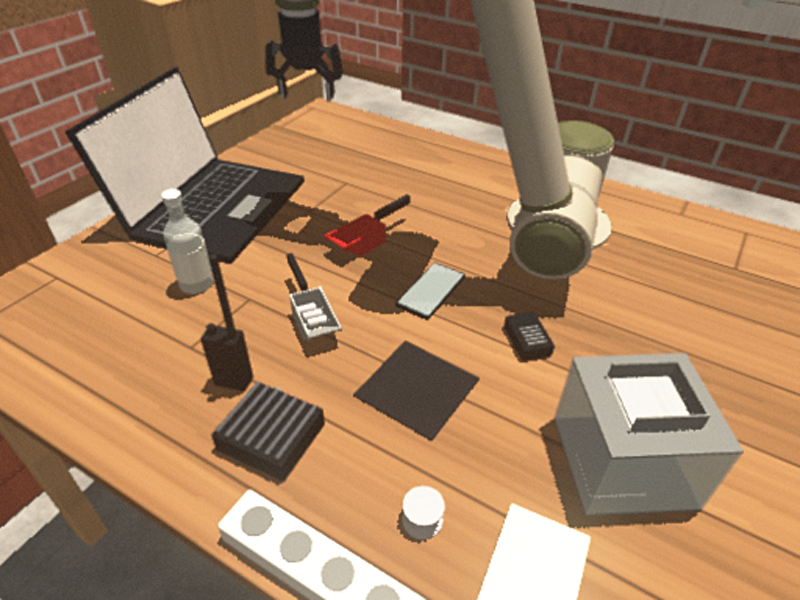

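View pics/side0b.png

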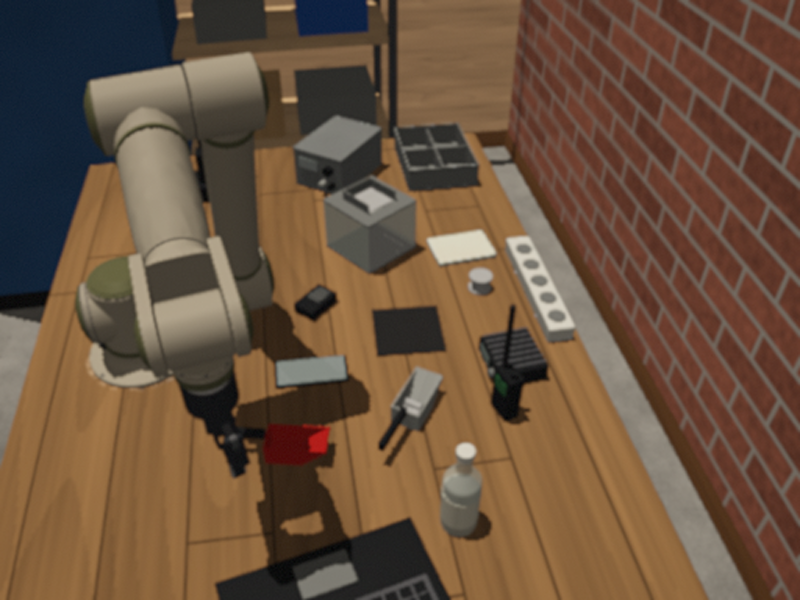

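The scene view shows the steel cup at (315,310), its handle end at (290,257), the mat centred near (417,390), and the box at right with its port at about (657,397). The side view shows the same things. I'll enlarge the cup and box next.

```bash
python3 - <<'E'
from h import *
a,b=load('scene0')['color'],load('side0')['color']
def c(im,x,y,w,h,s=4): return cv2.resize(im[y:y+h,x:x+w],None,fx=s,fy=s,interpolation=cv2.INTER_CUBIC)
# scene cup at origin (175,155), side cup (235,225); scene bin (350,220) ; side bin (200,105)
top=np.hstack([c(a,170,155,70,75),c(b,232,225,60,75),c(b,200,105,70,75)])
bot=np.hstack([c(a,350,220,130,75),c(b,232,190,70,75)])
print(top.shape,bot.shape)
cv2.imwrite('pics/comp.png',np.vstack([top,bot]))
E
```

```text
(300, 800, 3) (300, 800, 3)
```

View pics/comp.png

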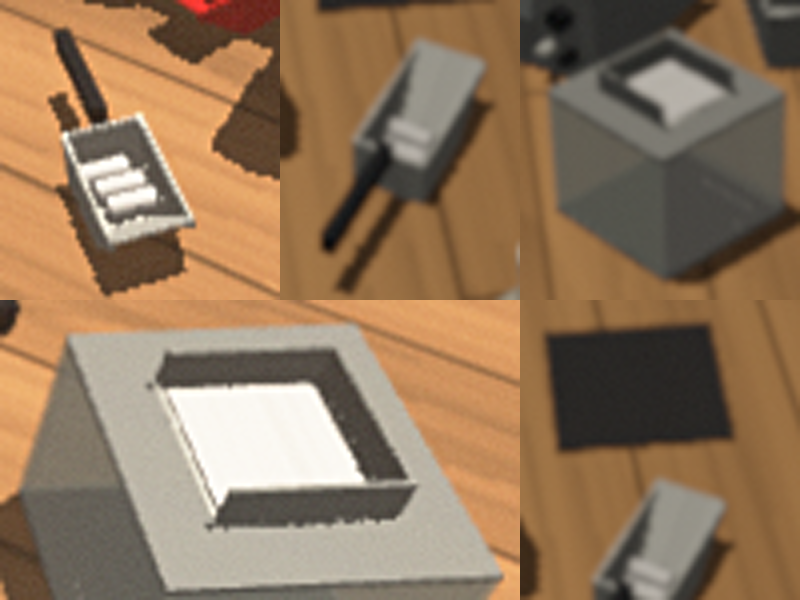

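```bash
cat > fit.py <<'E'
from h import *
from scipy.optimize import least_squares
def fit(obs,z0=0,guess=(0.5,0,0)):
    # obs: list (image, [local mm], [uv])
    def P(p,L):
        c,s=np.cos(p[2]),np.sin(p[2]); L=np.array(L)/1000
        return np.c_[p[0]+c*L[:,0]-s*L[:,1],p[1]+s*L[:,0]+c*L[:,1],z0+L[:,2]]
    f=lambda p: np.concatenate([(proj(d,P(p,L))-np.array(u)).ravel() for d,L,u in obs])
    best=min((least_squares(f,(guess[0],guess[1],a)) for a in np.arange(-3,3.2,.8)),key=lambda r:r.cost)
    return best.x,f(best.x).reshape(-1,2)
E
python3 - <<'E'
from fit import *
np.set_printoptions(precision=3,suppress=True)
s,w=load('scene0'),load('side0')
cv=lambda pts,ox,oy,x0,y0:[((x-ox)/4+x0-.4,(y-oy)/4+y0-.4) for x,y in pts]
Lc=[(-31,-29,45),(-31,29,45),(85,29,45),(85,-29,45),(-131,0,60)]
us=cv([(65,135),(147,115),(193,223),(107,247),(63,33)],0,0,170,155)
Lw=[(-31,29,45),(85,29,45),(85,-29,45),(-131,0,50)]
uw=cv([(357,147),(420,40),(486,67),(330,243)],280,0,232,225)
for o in ([(s,Lc,us)],[(w,Lw,uw)],[(s,Lc,us),(w,Lw,uw)]):
    p,r=fit(o,0,(.5,-.2)); print('cup',p[:2],np.degrees(p[2]),np.abs(r).max())
Lb=[(-80,80,140),(80,80,140),(80,-80,140),(-80,-80,140)]
ub=cv([(68,337),(355,326),(500,578),(167,590)],0,300,350,220)
p,r=fit([(s,Lb,ub)],0,(.5,.2)); print('bin',p[:2],np.degrees(p[2]),np.abs(r).max())
c,sn=np.cos(p[2]),np.sin(p[2])
print(proj(w,[(p[0]+(c*x-sn*y)/1e3,p[1]+(sn*x+c*y)/1e3,.14) for x,y,_ in Lb]), cv([(665,28),(552,92),(665,160),(783,97)],520,0,200,105))
m1=[np.array(x)*.64-.2 for x in[(405,342),(479,379),(432,438),(355,393)]]
m2=cv([(547,333),(710,325),(732,438),(560,450)],520,300,232,190)
for d,m in((s,m1),(w,m2)):
    q=np.array([onz(d,u,.004) for u in m]); print('mat',q[:,:2].tolist(),q.mean(0),np.linalg.norm(np.diff(q,axis=0),axis=1))
# others
for n,d,u,z in[('water',s,(193,288),0),('waterw',w,(460,528),0),('hh',s,(228,378),0),('trans',s,(268,428),.048),('phone',s,(432,290),0.009),('mic',s,(528,335),.028),('red',s,(357,235),.04),('spool',s,(423,502),.038),('screen',s,(180,70),.2)]:
    print(n,onz(d,np.array(u)*.64,z))
E
```

```text
cup [ 0.544 -0.269] 53.36817722651917 1.2319663014820605
cup [ 0.543 -0.275] 54.970128702317716 1.5079069300174979
cup [ 0.543 -0.271] 54.15781519464027 2.3989969192656417
bin [0.541 0.291] 124.7477170447978 0.8716220972683004
[[235.465 144.261]
 [206.921 126.82 ]
 [238.163 111.553]
 [266.937 127.394]] [(235.85, 111.6), (207.6, 127.6), (235.85, 144.6), (265.35, 128.85)]
mat [[0.5055854306942852, -0.09687222447129601], [0.5134142987675724, 0.04907766909133229], [0.6548049742237609, 0.03859489119683587], [0.644924229938576, -0.10698122288327688]] [ 0.58  -0.029  0.004] [0.146 0.142 0.146]
mat [[0.5103590651671359, 0.04410271880761307], [0.6550836935063629, 0.03168712279488828], [0.644276597953233, -0.11134080925095402], [0.5009288405175011, -0.10242203767005975]] [ 0.578 -0.034  0.004] [0.145 0.143 0.144]
water [ 0.594 -0.514  0.   ]
waterw [ 0.581 -0.535  0.   ]
hh [ 0.726 -0.301 -0.   ]
trans [ 0.79  -0.154  0.048]
phone [ 0.365 -0.12   0.009]
mic [0.4   0.086 0.028]
red [ 0.329 -0.316  0.04 ]
spool [0.769 0.086 0.038]
screen [ 0.188 -0.907  0.2  ]
```

```bash
cat > plan.py <<'E'
from fit import *
from scipy.linalg import logm,expm
from scipy.spatial.transform import Rotation as Ro
np.set_printoptions(precision=3,suppress=True)
def T_(R,p):
    T=np.eye(4);T[:3,:3]=R;T[:3,3]=p;return T
def tool(yaw,alpha,g,back=0):
    "tool pose with x=-cup y, leaning alpha back over handle, grasp point g (world)"
    c,s=np.cos(np.radians(yaw)),np.sin(np.radians(yaw)); a=np.radians(alpha)
    z=np.array([np.sin(a)*c,np.sin(a)*s,-np.cos(a)]); x=np.array([s,-c,0]); 
    return T_(np.c_[x,np.cross(z,x),z],np.array(g)-(0.155+back)*z)
def rows(T0,T1,vmax=.03,wmax=.1,n=None):
    D=np.linalg.inv(T0)@T1; L=np.real(logm(D))
    w=np.linalg.norm([L[2,1],L[0,2],L[1,0]])
    n=n or int(np.ceil(max(np.linalg.norm(D[:3,3])/vmax,w/wmax,1)))
    S=np.real(expm(L/n)); r=Ro.from_matrix(S[:3,:3]).as_rotvec()
    print(n,'rows xyz cm',np.round(S[:3,3]*100,3),'w',np.round(r,4)); return n
def cur():
    o=env.observe(); return T_(np.array(o['tool_rot']),np.array(o['position'])),o
def cupfrom(yaw,c,L):
    a=np.radians(yaw);L=np.array(L)/1e3
    return np.array([c[0]+np.cos(a)*L[0]-np.sin(a)*L[1],c[1]+np.sin(a)*L[0]+np.cos(a)*L[1],(c[2] if len(c)>2 else 0)+L[2]])
E
python3 - <<'E'
from plan import *
T,o=cur()
g=cupfrom(54.2,(.543,-.271),(-85,0,50)); 
T1=tool(54.2,50,g,.1); print(g,T1)
rows(T,T1)
s,w=load('scene0'),load('side0')
cv=lambda pts,ox,oy,x0,y0:[((x-ox)/4+x0-.4,(y-oy)/4+y0-.4) for x,y in pts]
Lb=[(-80,80,140),(80,80,140),(80,-80,140),(-80,-80,140)]
ub=cv([(68,337),(355,326),(500,578),(167,590)],0,300,350,220)
u2=[(235.85,144.6),(207.6,127.6),(235.85,111.6),(265.35,128.85)]
Lp=[(-41,43,140),(-41,-43,140)]; up=cv([(152,386),(212,523)],0,300,350,220)
for q in ([(w,Lb,u2)],[(s,Lb,ub),(w,Lb,u2)],[(s,Lb,ub),(w,Lb,u2),(s,Lp,up)]):
    p,r=fit(q,0,(.5,.2)); print('bin',p[:2],np.degrees(p[2])); 
print(r)
E
```

```text
[ 0.493 -0.34   0.05 ] [[ 0.811 -0.376  0.448  0.379]
 [-0.585 -0.521  0.621 -0.498]
 [ 0.    -0.766 -0.643  0.214]
 [ 0.     0.     0.     1.   ]]
11 rows xyz cm [ 0.978 -0.417  2.071] w [ 0.077 -0.021 -0.045]
bin [0.538 0.287] -233.56042635418405
bin [0.54  0.291] 125.03018614405471
bin [0.541 0.29 ] 125.03983323774197
[[-1.013 -0.535]
 [-0.742 -0.493]
 [ 0.381 -0.444]
 [-0.758  0.21 ]
 [-0.19  -0.178]
 [-0.674 -0.553]
 [ 2.199  0.082]
 [ 1.632 -1.395]
 [ 1.311 -0.456]
 [ 1.298 -0.609]]
```

>>> step_arm(increments=[{"x": 0.98, "y": -0.42, "z": 2.07, "wx": 0.077, "wy": -0.021, "wz": -0.045, "gripper": 8.5}, {"x": 0.98, "y": -0.42, "z": 2.07, "wx": 0.077, "wy": -0.021, "wz": -0.045}, {"x": 0.98, "y": -0.42, "z": 2.07, "wx": 0.077, "wy": -0.021, "wz": -0.045}, {"x": 0.98, "y": -0.42, "z": 2.07, "wx": 0.077, "wy": -0.021, "wz": -0.045}, {"x": 0.98, "y": -0.42, "z": 2.07, "wx": 0.077, "wy": -0.021, "wz": -0.045}, {"x": 0.98, "y": -0.42, "z": 2.07, "wx": 0.077, "wy": -0.021, "wz": -0.045}, {"x": 0.98, "y": -0.42, "z": 2.07, "wx": 0.077, "wy": -0.021, "wz": -0.045}])

```text
invalid input at $.increments[1]: expected keys x, y, z, wx, wy, wz, gripper
```

```bash
python3 - <<'E'
from plan import *
T,o=cur(); print(o['q'],o['position']); np.savez('pics/q1.npz',q=o['q'],T=T)
E
```

```text
[-78.283  21.833  74.37   -0.001  83.858 -12.336] [ 0.224 -0.502  0.404]
```

>>> step_arm(increments=[{"x": 0.98, "y": -0.42, "z": 2.07, "wx": 0.077, "wy": -0.021, "wz": -0.045, "gripper": 8.5}, {"x": 0.98, "y": -0.42, "z": 2.07, "wx": 0.077, "wy": -0.021, "wz": -0.045}, {"x": 0.98, "y": -0.42, "z": 2.07, "wx": 0.077, "wy": -0.021, "wz": -0.045}, {"x": 0.98, "y": -0.42, "z": 2.07, "wx": 0.077, "wy": -0.021, "wz": -0.045}, {"x": 0, "y": 0, "z": 0}, {"x": 0, "y": 0, "z": 0}])

```text
invalid input at $.increments[1]: expected keys x, y, z, wx, wy, wz, gripper
```

```bash
python3 - <<'E'
from plan import *
T,o=cur(); print(o['q'],T,o['ft_force'],o['time_s']); np.savez('pics/q2.npz',q=o['q'],T=T)
d=grab('wrist','w1')
g=cupfrom(54.2,(.543,-.271),(-85,0,50)); rows(T,tool(54.2,50,g,.0))
im=cv2.resize(d['color'],(768,576),interpolation=cv2.INTER_CUBIC)
for L in[(-131,-6,60),(-131,6,60),(-31,-6,60),(-31,6,60),(-31,29,45),(-31,-29,45),(85,29,45),(85,-29,45)]:
    u=proj(d,cupfrom(54.2,(.543,-.271),L))[0]*1.5; cv2.circle(im,(int(u[0]),int(u[1])),4,(0,255,0),1)
cv2.imwrite('pics/w1b.png',im)
E
```

```text
[-78.283  21.833  74.37   -0.001  83.858 -12.336] [[ 0.408 -0.913 -0.     0.224]
 [-0.913 -0.408  0.001 -0.502]
 [-0.001 -0.    -1.     0.404]
 [ 0.     0.     0.     1.   ]] [ 0.038  0.025 -0.017] 0.15
12 rows xyz cm [ 0.759 -0.746  2.663] w [ 0.071 -0.019 -0.041]
```

View pics/w1b.png

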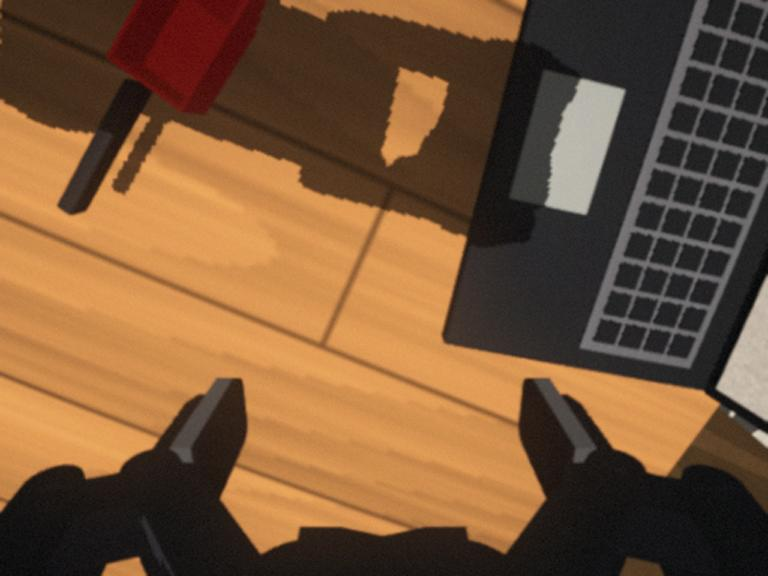

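The moves were refused because every row needs all the keys. The wrist view shows only the red cup and the laptop, and the steel cup isn't in view.

>>> step_arm(increments=[{"x": 0.98, "y": -0.42, "z": 2.07, "wx": 0.077, "wy": -0.021, "wz": -0.045, "gripper": 8.5}, {"x": 0.98, "y": -0.42, "z": 2.07, "wx": 0.077, "wy": -0.021, "wz": -0.045, "gripper": 8.5}, {"x": 0.98, "y": -0.42, "z": 2.07, "wx": 0.077, "wy": -0.021, "wz": -0.045, "gripper": 8.5}, {"x": 0.98, "y": -0.42, "z": 2.07, "wx": 0.077, "wy": -0.021, "wz": -0.045, "gripper": 8.5}, {"x": 0.98, "y": -0.42, "z": 2.07, "wx": 0.077, "wy": -0.021, "wz": -0.045, "gripper": 8.5}, {"x": 0.98, "y": -0.42, "z": 2.07, "wx": 0.077, "wy": -0.021, "wz": -0.045, "gripper": 8.5}])

```text
time_s: 0.8
position: [0.2932, -0.5235, 0.2858]
tool_rot: [[0.651, -0.691, 0.314], [-0.757, -0.559, 0.34], [-0.059, -0.459, -0.887]]
ft_force: [-0.2, 0.2, -0.5]
grip_width: 0.085
```

```bash
python3 - <<'E'
from plan import *
T,o=cur(); print(o['q'],o['position']); np.savez('pics/q1.npz',q=o['q'],T=T)
E
```

```text
[-75.258  34.493  74.663  22.992  86.78  -29.723] [ 0.293 -0.523  0.286]
```

>>> step_arm(increments=[{"x": 0.98, "y": -0.42, "z": 2.07, "wx": 0.077, "wy": -0.021, "wz": -0.045, "gripper": 8.5}, {"x": 0.98, "y": -0.42, "z": 2.07, "wx": 0.077, "wy": -0.021, "wz": -0.045, "gripper": 8.5}, {"x": 0.98, "y": -0.42, "z": 2.07, "wx": 0.077, "wy": -0.021, "wz": -0.045, "gripper": 8.5}, {"x": 0.98, "y": -0.42, "z": 2.07, "wx": 0.077, "wy": -0.021, "wz": -0.045, "gripper": 8.5}, {"x": 0.98, "y": -0.42, "z": 2.07, "wx": 0.077, "wy": -0.021, "wz": -0.045, "gripper": 8.5}, {"x": 0, "y": 0, "z": 0, "wx": 0, "wy": 0, "wz": 0, "gripper": 8.5}, {"x": 0, "y": 0, "z": 0, "wx": 0, "wy": 0, "wz": 0, "gripper": 8.5}])

```text
time_s: 1.5
position: [0.379, -0.4985, 0.214]
tool_rot: [[0.813, -0.378, 0.443], [-0.582, -0.525, 0.621], [-0.002, -0.762, -0.647]]
ft_force: [0.1, -0.4, 0.4]
grip_width: 0.0849
```

```bash
python3 - <<'E'
from plan import *
T,o=cur(); print(o['q'],T,o['ft_force'],o['time_s']); np.savez('pics/q2.npz',q=o['q'],T=T)
d=grab('wrist','w1')
g=cupfrom(54.2,(.543,-.271),(-85,0,50)); rows(T,tool(54.2,50,g,.0))
im=cv2.resize(d['color'],(768,576),interpolation=cv2.INTER_CUBIC)
for L in[(-131,-6,60),(-131,6,60),(-31,-6,60),(-31,6,60),(-31,29,45),(-31,-29,45),(85,29,45),(85,-29,45)]:
    u=proj(d,cupfrom(54.2,(.543,-.271),L))[0]*1.5; cv2.circle(im,(int(u[0]),int(u[1])),4,(0,255,0),1)
cv2.imwrite('pics/w1b.png',im)
E
```

```text
[-68.624  43.665  73.156  39.838  94.577 -41.255] [[ 0.813 -0.378  0.443  0.379]
 [-0.582 -0.525  0.621 -0.499]
 [-0.002 -0.762 -0.647  0.214]
 [ 0.     0.     0.     1.   ]] [ 0.06  -0.427  0.37 ] 1.5
4 rows xyz cm [ 0.004 -0.009  2.505] w [0.001 0.001 0.   ]
```

View pics/w1b.png

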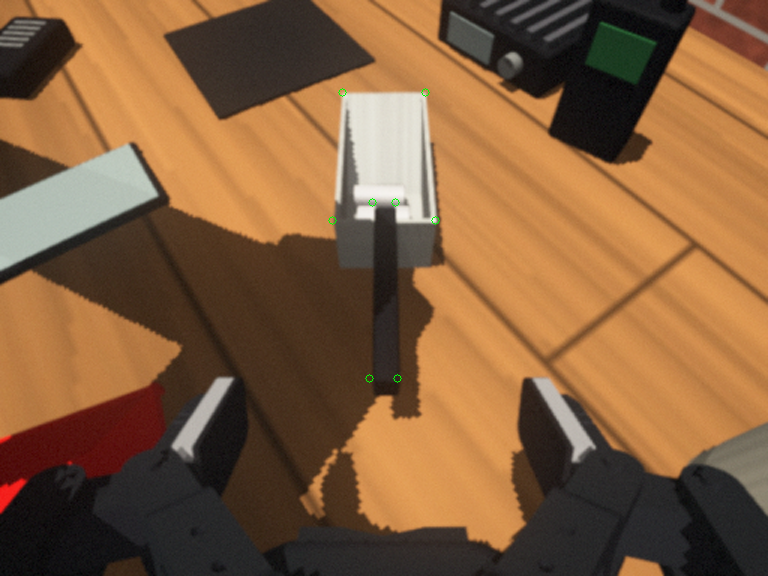

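The wrist view shows the cup and its three cells matching the projected model to about 2 mm; the handle runs from (385,210) to (385,380). I'll go ahead with the grasp.

>>> step_arm(increments=[{"x": 0, "y": 0, "z": 2.5, "wx": 0, "wy": 0, "wz": 0, "gripper": 8.5}, {"x": 0, "y": 0, "z": 2.5, "wx": 0, "wy": 0, "wz": 0, "gripper": 8.5}, {"x": 0, "y": 0, "z": 2.5, "wx": 0, "wy": 0, "wz": 0, "gripper": 8.5}, {"x": 0, "y": 0, "z": 2.5, "wx": 0, "wy": 0, "wz": 0, "gripper": 8.5}, {"x": 0, "y": 0, "z": 0, "wx": 0, "wy": 0, "wz": 0, "gripper": 8.5}, {"x": 0, "y": 0, "z": 0, "wx": 0, "wy": 0, "wz": 0, "gripper": 3}, {"x": 0, "y": 0, "z": 0, "wx": 0, "wy": 0, "wz": 0, "gripper": 2}, {"x": 0, "y": 0, "z": 0, "wx": 0, "wy": 0, "wz": 0, "gripper": 0}, {"x": 0, "y": 0, "z": 0, "wx": 0, "wy": 0, "wz": 0, "gripper": 0}, {"x": 0, "y": 0, "z": 0, "wx": 0, "wy": 0, "wz": 0, "gripper": 0}, {"x": 0, "y": 0, "z": 0, "wx": 0, "wy": 0, "wz": 0, "gripper": 0}, {"x": 0, "y": 0, "z": 0, "wx": 0, "wy": 0, "wz": 0, "gripper": 0}, {"x": 0, "y": 0, "z": 0, "wx": 0, "wy": 0, "wz": 0, "gripper": 0}], newtons=100)

```text
time_s: 2.85
position: [0.4233, -0.4366, 0.1499]
tool_rot: [[0.813, -0.377, 0.444], [-0.582, -0.525, 0.621], [-0.001, -0.763, -0.646]]
ft_force: [-1.0, -2.3, 4.9]
grip_width: 0.0105
```

```bash
python3 - <<'E'
from plan import *
T,o=cur(); print(o['q'],T,o['ft_force'],o['time_s'],o['grip_width']); np.savez('pics/q3.npz',q=o['q'],T=T)
up=T.copy(); up[2,3]+=.12; rows(T,up,.02)
E
```

```text
[-62.582  46.932  79.856  43.162  83.706 -44.068] [[ 0.813 -0.377  0.444  0.423]
 [-0.582 -0.525  0.621 -0.437]
 [-0.001 -0.763 -0.646  0.15 ]
 [ 0.     0.     0.     1.   ]] [-0.993 -2.327  4.885] 2.85 0.010543612741677257
7 rows xyz cm [-0.001 -1.308 -1.108] w [ 0. -0. -0.]
```

>>> step_arm(increments=[{"x": 0, "y": -0.6, "z": -0.5, "wx": 0, "wy": 0, "wz": 0, "gripper": 0}, {"x": 0, "y": -1.3, "z": -1.1, "wx": 0, "wy": 0, "wz": 0, "gripper": 0}, {"x": 0, "y": -1.5, "z": -1.3, "wx": 0, "wy": 0, "wz": 0, "gripper": 0}, {"x": 0, "y": -1.5, "z": -1.3, "wx": 0, "wy": 0, "wz": 0, "gripper": 0}, {"x": 0, "y": -1.5, "z": -1.3, "wx": 0, "wy": 0, "wz": 0, "gripper": 0}, {"x": 0, "y": -1.5, "z": -1.3, "wx": 0, "wy": 0, "wz": 0, "gripper": 0}, {"x": 0, "y": -1.5, "z": -1.3, "wx": 0, "wy": 0, "wz": 0, "gripper": 0}, {"x": 0, "y": -1.5, "z": -1.3, "wx": 0, "wy": 0, "wz": 0, "gripper": 0}, {"x": 0, "y": -1.5, "z": -1.3, "wx": 0, "wy": 0, "wz": 0, "gripper": 0}, {"x": 0, "y": -1.5, "z": -1.3, "wx": 0, "wy": 0, "wz": 0, "gripper": 0}, {"x": 0, "y": -0.6, "z": -0.5, "wx": 0, "wy": 0, "wz": 0, "gripper": 0}, {"x": 0, "y": 0, "z": 0, "wx": 0, "wy": 0, "wz": 0, "gripper": 0}, {"x": 0, "y": 0, "z": 0, "wx": 0, "wy": 0, "wz": 0, "gripper": 0}], newtons=110)

```text
time_s: 4.15
position: [0.4225, -0.4377, 0.3407]
tool_rot: [[0.813, -0.378, 0.443], [-0.582, -0.524, 0.621], [-0.002, -0.763, -0.646]]
ft_force: [-0.3, -0.6, -3.2]
grip_width: 0.0103
```

```bash
cat > kin.py <<'E'
from plan import *
import glob
Ry=lambda a:Ro.from_euler('y',a,degrees=True).as_matrix(); Rz=lambda a:Ro.from_euler('z',a,degrees=True).as_matrix()
RX=np.diag([-1,-1,1.])
def chain(q):
    A=[np.eye(3)]
    for R in(Rz(q[0]),Ry(q[1]),Ry(q[2]),Rz(q[3]),Ry(q[4]),Rz(q[5])): A.append(A[-1]@R)
    return A
def calib(show=False):
    M=[];b=[]
    S=[np.load(f) for f in sorted(glob.glob('pics/q*.npz'))]
    for s in S:
        A=chain(s['q']); M.append(np.hstack(A[1:6])); b.append(s['T'][:3,3])
        if show: print('rot err',np.degrees(np.linalg.norm(Ro.from_matrix((A[6]@RX).T@s['T'][:3,:3]).as_rotvec())))
    M=np.vstack(M);b=np.concatenate(b)
    lam=1e-4; x=np.linalg.solve(M.T@M+lam**2*np.eye(15),M.T@b)
    if show: print(x.reshape(5,3),'res',np.abs(M@x-b).max(),'sv',np.linalg.svd(M)[1])
    return x
def fk(q,x):
    A=chain(q); return T_(A[6]@RX,np.hstack(A[1:6])@x)
lo=np.array([-178.18,-50.72,12.68,-81.47,9.98,-165.26]);hi=np.array([178.18,133.34,142.11,261.47,163.14,165.26])
def ik(T,q0,x):
    def f(q):
        F=fk(q,x); return np.r_[(F[:3,3]-T[:3,3])*10,Ro.from_matrix(F[:3,:3].T@T[:3,:3]).as_rotvec()]
    r=least_squares(f,np.clip(q0,lo+.5,hi-.5),bounds=(lo,hi),x_scale=10); return r.x,np.linalg.norm(r.fun)
E
python3 - <<'E'
from kin import *
T,o=cur(); np.savez('pics/q4.npz',q=o['q'],T=T); print(o['q'],T[:3,3],o['ft_force'],o['grip_width'],o['time_s'])
calib(True)
E
```

```text
[-62.69   33.414  70.33   43.691 100.679 -28.289] [ 0.422 -0.438  0.341] [-0.256 -0.586 -3.176] 0.010257678823363401 4.15
rot err 1.2118432077993024e-14
rot err 2.880878545721325e-14
rot err 2.145929381067897e-14
rot err 2.0116221620219132e-14
[[ 0.     0.039  0.13 ]
 [ 0.     0.039  0.537]
 [ 0.103  0.039  0.175]
 [ 0.     0.     0.175]
 [-0.     0.     0.084]] res 1.298567139929041e-07 sv [4.463 4.457 4.452 0.37  0.335 0.246 0.232 0.124 0.108 0.036 0.016 0.   ]
```

```bash
cat > pour.py <<'E'
from kin import *
x=calib()
S3=np.load('pics/q3.npz'); CUP0=T_(Rz(54.3),[.543,-.271,0]); G=np.linalg.inv(S3['T'])@CUP0   # cup in tool
BIN=np.array([.540,.290]); BY=125.
H=cupfrom(BY,BIN,(-41,0,140))
def cuppose(th,lx,lz,yaw=BY,ref=None):
    "cup tipped th deg with lip at box offset (mm) from hinge"
    R=Rz(yaw)@Ry(th); lip=(H if ref is None else ref)+Rz(yaw)@np.array([lx,0,lz])/1e3
    return T_(R,lip-R@np.array([.085,0,.045]))
def totool(C): return C@np.linalg.inv(G)
E
python3 - <<'E'
from pour import *
T,o=cur(); q=o['q']; print('H',H)
W=[(0,-60,120),(0,10,100),(30,45,30),(45,50,8),(55,51,-7),(70,48,-19.5),(80,44,-28),(92,38,-35.5),(92,38,60)]
P=T
for w in W:
    T1=totool(cuppose(*w)); n=0; print(w,T1[:3,3],end=' '); n=rows(P,T1,.025,.1)
    L=np.real(logm(np.linalg.inv(P)@T1)); mx=0
    for k in range(1,n+1):
        q2,e=ik(P@np.real(expm(L*k/n)),q,x); mx=np.maximum(mx,np.abs(q2-q)); q=q2
    print('   q',q,'err %.4f'%e,'max step',mx)
    P=T1
E
```

```text
H [0.564 0.256 0.14 ]
(0, -60, 120) [ 0.763 -0.03   0.365] 22 rows xyz cm [ 1.587 -1.396  1.475] w [-0.    -0.043 -0.036]
   q [-14.288  53.481  24.929  43.861 134.222 -27.138] err 0.0000 max step [2.484 1.223 2.572 0.159 1.624 0.568]
(0, 10, 100) [0.723 0.027 0.345] 3 rows xyz cm [ 0.004 -0.999  2.211] w [0. 0. 0.]
   q [-10.788  47.758  40.433  40.187 124.621 -32.258] err 0.0000 max step [1.215 2.2   5.829 1.721 3.407 2.264]
(30, 45, 30) [0.651 0.131 0.406] 6 rows xyz cm [ 0.002 -2.312  0.474] w [-0.087 -0.     0.   ]
   q [ -0.862  35.225  51.716  16.36  104.42  -33.387] err 0.0000 max step [2.029 2.342 2.016 4.151 3.656 1.058]
(45, 50, 8) [0.609 0.19  0.427] 4 rows xyz cm [ 0.001 -1.898 -0.072] w [-0.065 -0.     0.   ]
   q [  6.183  30.581  55.995   4.128  95.773 -28.515] err 0.0000 max step [1.894 1.322 1.093 3.186 2.182 1.499]
(55, 51, -7) [0.58  0.232 0.43 ] 3 rows xyz cm [ 0.001 -1.717 -0.072] w [-0.058 -0.     0.   ]
   q [ 11.662  28.569  58.968  -4.866  90.451 -23.483] err 0.0000 max step [1.876 0.783 0.992 3.082 1.842 1.834]
(70, 48, -19.5) [0.536 0.295 0.428] 4 rows xyz cm [ 0.    -1.896 -0.316] w [-0.065 -0.     0.   ]
   q [ 20.457  27.294  62.249 -19.672  85.526 -13.855] err 0.0000 max step [2.238 0.546 0.823 3.825 1.454 2.618]
(80, 44, -28) [0.507 0.336 0.415] 3 rows xyz cm [ 0.    -1.688 -0.26 ] w [-0.058 -0.     0.   ]
   q [ 26.349  27.864  64.454 -30.097  83.733  -6.345] err 0.0000 max step [1.983 0.315 0.746 3.496 0.759 2.569]
(92, 38, -35.5) [0.475 0.381 0.39 ] 3 rows xyz cm [ 0.    -2.015 -0.356] w [-0.07 -0.    0.  ]
   q [ 33.003  29.949  66.751 -42.543  83.794   3.022] err 0.0000 max step [2.295 0.865 0.79  4.188 0.262 3.132]
(92, 38, 60) [0.475 0.381 0.486] 4 rows xyz cm [-0.003  1.606 -1.767] w [-0. -0.  0.]
   q [ 33.003  27.02   56.191 -42.348  93.768  -6.071] err 0.0000 max step [0.    0.939 2.94  0.194 2.559 2.33 ]
```

```bash
python3 - <<'E'
from pour import *
T,o=cur(); q=o['q']
M=T.copy(); M[:3,3]+= [0.03,.24,.03]
W0=totool(cuppose(0,-40,115))
print(W0[:3,3])
P=T; rad=np.array([.726,-.30])
for T1 in(M,W0):
    n=rows(P,T1,.025,.1); L=np.real(logm(np.linalg.inv(P)@T1)); mx=0;dm=9;wp=9
    for k in range(1,n+1):
        A=P@np.real(expm(L*k/n)); q2,e=ik(A,q,x); mx=np.maximum(mx,np.abs(q2-q)); q=q2; C=A@G
        pts=[A@[sx,sy,z,1] for sx in(-.057,.057) for sy in(-.04,.04) for z in(0,.1,.155)]+[C@[a,b,.02,1] for a in(-.03,.085) for b in(-.03,.03)]
        dm=min(dm,min(np.linalg.norm(p[:2]-rad) for p in pts)); wp=min(wp,(C@[0,0,0,1])[2])
    print('q',q,e,mx,'min dist radio',dm,'cup z',wp); P=T1
E
```

```text
[ 0.752 -0.014  0.36 ]
10 rows xyz cm [-1.154 -1.601  1.43 ] w [-0. -0. -0.]
q [-45.076  18.827  90.527  49.104  84.59  -20.689] 8.811662317555157e-10 [2.263 1.732 2.777 0.642 1.681 1.326] min dist radio 0.1490349272668768 cup z 0.1937653723107999
15 rows xyz cm [ 2.067 -0.854  1.115] w [-0.    -0.063 -0.053]
q [-13.332  51.559  29.894  42.404 131.358 -29.036] 2.442142430251896e-13 [2.125 2.571 4.129 0.787 3.248 0.765] min dist radio 0.12151295685100444 cup z 0.20999999999999988
```

>>> step_arm(increments=[{"x": -0.6, "y": -0.8, "z": 0.7, "wx": 0, "wy": 0, "wz": 0, "gripper": 0}, {"x": -1.2, "y": -1.6, "z": 1.4, "wx": 0, "wy": 0, "wz": 0, "gripper": 0}, {"x": -1.2, "y": -1.6, "z": 1.4, "wx": 0, "wy": 0, "wz": 0, "gripper": 0}, {"x": -1.2, "y": -1.6, "z": 1.4, "wx": 0, "wy": 0, "wz": 0, "gripper": 0}, {"x": -1.2, "y": -1.6, "z": 1.4, "wx": 0, "wy": 0, "wz": 0, "gripper": 0}, {"x": -1.2, "y": -1.6, "z": 1.4, "wx": 0, "wy": 0, "wz": 0, "gripper": 0}, {"x": -1.2, "y": -1.6, "z": 1.4, "wx": 0, "wy": 0, "wz": 0, "gripper": 0}, {"x": -1.2, "y": -1.6, "z": 1.4, "wx": 0, "wy": 0, "wz": 0, "gripper": 0}, {"x": -1.2, "y": -1.6, "z": 1.4, "wx": 0, "wy": 0, "wz": 0, "gripper": 0}, {"x": -0.9, "y": -1.4, "z": 1.2, "wx": 0, "wy": 0, "wz": 0, "gripper": 0}, {"x": -0.5, "y": -0.7, "z": 0.6, "wx": 0, "wy": 0, "wz": 0, "gripper": 0}], newtons=120)

```text
time_s: 5.25
position: [0.4481, -0.2008, 0.3723]
tool_rot: [[0.814, -0.377, 0.442], [-0.581, -0.525, 0.622], [-0.003, -0.763, -0.646]]
ft_force: [-0.5, -0.3, -1.5]
grip_width: 0.0099
```

>>> step_arm(increments=[{"x": 1.0, "y": -0.4, "z": 0.6, "wx": 0, "wy": -0.032, "wz": -0.026, "gripper": 0}, {"x": 2.07, "y": -0.85, "z": 1.12, "wx": 0, "wy": -0.063, "wz": -0.053, "gripper": 0}, {"x": 2.07, "y": -0.85, "z": 1.12, "wx": 0, "wy": -0.063, "wz": -0.053, "gripper": 0}, {"x": 2.07, "y": -0.85, "z": 1.12, "wx": 0, "wy": -0.063, "wz": -0.053, "gripper": 0}, {"x": 2.07, "y": -0.85, "z": 1.12, "wx": 0, "wy": -0.063, "wz": -0.053, "gripper": 0}, {"x": 2.07, "y": -0.85, "z": 1.12, "wx": 0, "wy": -0.063, "wz": -0.053, "gripper": 0}, {"x": 2.07, "y": -0.85, "z": 1.12, "wx": 0, "wy": -0.063, "wz": -0.053, "gripper": 0}, {"x": 2.07, "y": -0.85, "z": 1.12, "wx": 0, "wy": -0.063, "wz": -0.053, "gripper": 0}, {"x": 2.07, "y": -0.85, "z": 1.12, "wx": 0, "wy": -0.063, "wz": -0.053, "gripper": 0}, {"x": 2.07, "y": -0.85, "z": 1.12, "wx": 0, "wy": -0.063, "wz": -0.053, "gripper": 0}, {"x": 2.07, "y": -0.85, "z": 1.12, "wx": 0, "wy": -0.063, "wz": -0.053, "gripper": 0}, {"x": 2.07, "y": -0.85, "z": 1.12, "wx": 0, "wy": -0.063, "wz": -0.053, "gripper": 0}, {"x": 2.07, "y": -0.85, "z": 1.12, "wx": 0, "wy": -0.063, "wz": -0.053, "gripper": 0}, {"x": 2.07, "y": -0.85, "z": 1.12, "wx": 0, "wy": -0.063, "wz": -0.053, "gripper": 0}, {"x": 2.07, "y": -0.85, "z": 1.12, "wx": 0, "wy": -0.063, "wz": -0.053, "gripper": 0}, {"x": 1.0, "y": -0.4, "z": 0.6, "wx": 0, "wy": -0.032, "wz": -0.026, "gripper": 0}, {"x": 0, "y": 0, "z": 0, "wx": 0, "wy": 0, "wz": 0, "gripper": 0}, {"x": 0, "y": 0, "z": 0, "wx": 0, "wy": 0, "wz": 0, "gripper": 0}])

```text
time_s: 7.05
position: [0.747, -0.0187, 0.3594]
tool_rot: [[0.819, 0.366, -0.443], [0.574, -0.528, 0.625], [-0.005, -0.766, -0.643]]
ft_force: [-0.1, 0.0, -1.7]
grip_width: 0.0103
```

```bash
cat > ov.py <<'E'
from pour import *
def overlay(names,tag,C=None,s=1.5):
    T,o=cur(); C=T@G if C is None else C; out=[]
    for n in names:
        d=grab(n,tag+n); im=d['color'].copy(); im=cv2.resize(im,None,fx=s,fy=s,interpolation=cv2.INTER_CUBIC)
        P=[C@[a/1e3,b/1e3,c/1e3,1] for a,b,c in[(-31,29,45),(-31,-29,45),(85,29,45),(85,-29,45),(-131,0,60),(31,29,0),(31,-29,0),(-31,29,0),(-31,-29,0)]]
        B=[cupfrom(BY,BIN,l) for l in[(80,80,140),(80,-80,140),(-80,80,140),(-80,-80,140),(-41,42,140),(-41,-42,140)]]
        for pts,c in((P,(0,255,0)),(B,(255,0,255))):
            for u in proj(d,[p[:3] for p in pts])*s: cv2.circle(im,(int(u[0]),int(u[1])),3,c,1)
        out.append(im)
    return out
E
python3 - <<'E'
from ov import *
T,o=cur(); print(T[:3,3],o['q'],o['ft_force'],o['grip_width'],o['time_s'])
print('cup',(T@G))
a,b=overlay(['scene','side'],'p',s=2.5)
cv2.imwrite('pics/p1.png',np.hstack([a[360:760,640:1040],b[180:580,440:840]]))
E
```

```text
[ 0.747 -0.019  0.359] [-13.778  50.968  31.296  41.919 131.302 -29.85 ] [-0.14   0.013 -1.744] 0.010349765486473034 7.05
cup [[-0.573 -0.819  0.006  0.629]
 [ 0.819 -0.573 -0.001  0.149]
 [ 0.005  0.004  1.     0.21 ]
 [ 0.     0.     0.     1.   ]]
```

View pics/p1.png

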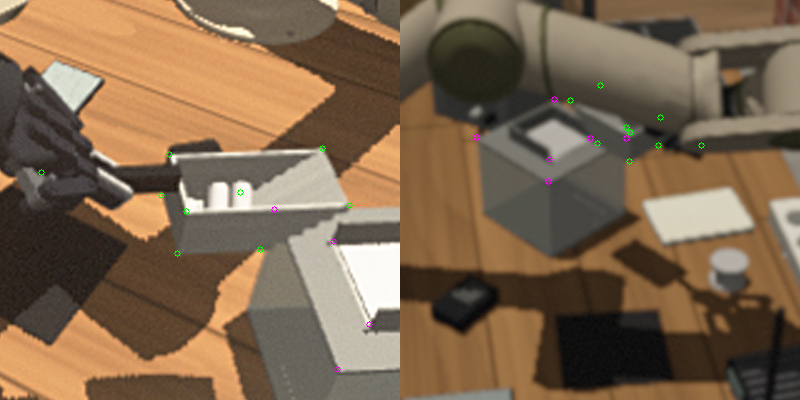

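The scene crop shows the cup level, with the cells in it and its rim corners on the model to within 2–3 px. The box corners and the hinge line match too. Next I'll plan the tipping from the measured pose.

```bash
python3 - <<'E'
from pour import *
T,o=cur(); P=T
for w in [(0,10,95),(30,45,30),(45,50,8),(57,51,-8),(72,48,-20),(92,38,-35.5)]:
    T1=totool(cuppose(*w)); print(w,end=' '); rows(P,T1,.025,.1 if w[0]<40 else .075); P=T1
E
```

```text
(0, 10, 95) 3 rows xyz cm [ 0.252 -0.601  1.75 ] w [-0.001  0.001 -0.001]
(30, 45, 30) 6 rows xyz cm [ 0.002 -2.363  0.407] w [-0.087 -0.     0.   ]
(45, 50, 8) 4 rows xyz cm [ 0.001 -1.898 -0.072] w [-0.065 -0.     0.   ]
(57, 51, -8) 3 rows xyz cm [ 0.001 -2.066 -0.141] w [-0.07 -0.    0.  ]
(72, 48, -20) 4 rows xyz cm [ 0.    -1.904 -0.328] w [-0.065 -0.     0.   ]
(92, 38, -35.5) 5 rows xyz cm [ 0.    -2.023 -0.305] w [-0.07 -0.    0.  ]
```

>>> step_arm(increments=[{"x": 0.25, "y": -0.6, "z": 1.75, "wx": 0, "wy": 0, "wz": 0, "gripper": 0}, {"x": 0.25, "y": -0.6, "z": 1.75, "wx": 0, "wy": 0, "wz": 0, "gripper": 0}, {"x": 0.25, "y": -0.6, "z": 1.75, "wx": 0, "wy": 0, "wz": 0, "gripper": 0}, {"x": 0, "y": -2.36, "z": 0.41, "wx": -0.087, "wy": 0, "wz": 0, "gripper": 0}, {"x": 0, "y": -2.36, "z": 0.41, "wx": -0.087, "wy": 0, "wz": 0, "gripper": 0}, {"x": 0, "y": -2.36, "z": 0.41, "wx": -0.087, "wy": 0, "wz": 0, "gripper": 0}, {"x": 0, "y": -2.36, "z": 0.41, "wx": -0.087, "wy": 0, "wz": 0, "gripper": 0}, {"x": 0, "y": -2.36, "z": 0.41, "wx": -0.087, "wy": 0, "wz": 0, "gripper": 0}, {"x": 0, "y": -2.36, "z": 0.41, "wx": -0.087, "wy": 0, "wz": 0, "gripper": 0}, {"x": 0, "y": 0, "z": 0, "wx": 0, "wy": 0, "wz": 0, "gripper": 0}, {"x": 0, "y": 0, "z": 0, "wx": 0, "wy": 0, "wz": 0, "gripper": 0}])

```text
time_s: 8.25
position: [0.651, 0.1309, 0.4062]
tool_rot: [[0.818, 0.539, -0.201], [0.575, -0.769, 0.279], [-0.004, -0.344, -0.939]]
ft_force: [-0.1, 0.0, -2.1]
grip_width: 0.0102
```

```bash
python3 - <<'E'
from ov import *
T,o=cur(); C=T@G; print(o['q'],o['ft_force'],o['grip_width'],o['time_s'])
print('lip in box from hinge mm',Rz(-BY)@((C@[.085,0,.045,1])[:3]-H)*1e3,'tip',np.degrees(np.arctan2(-C[2,0],C[2,2])),'roll',np.degrees(C[2,1]))
P=T
for w in [(45,50,8),(57,51,-8),(72,48,-20),(92,38,-35.5)]:
    T1=totool(cuppose(*w)); print(w,end=' '); rows(P,T1,.025,.075); P=T1
a,=overlay(['scene'],'r',s=3.5)
cv2.imwrite('pics/r1.png',a[650:1150,950:1600])
E
```

```text
[ -0.865  35.279  51.552  16.613 104.88  -33.3  ] [-0.06   0.038 -2.143] 0.010157940802247568 8.25
lip in box from hinge mm [46.778  0.626 31.948] tip 29.60725330737822 roll 0.15423533260225766
(45, 50, 8) 4 rows xyz cm [-0.004 -1.891 -0.051] w [-0.067  0.001  0.   ]
(57, 51, -8) 3 rows xyz cm [ 0.001 -2.066 -0.141] w [-0.07 -0.    0.  ]
(72, 48, -20) 4 rows xyz cm [ 0.    -1.904 -0.328] w [-0.065 -0.     0.   ]
(92, 38, -35.5) 5 rows xyz cm [ 0.    -2.023 -0.305] w [-0.07 -0.    0.  ]
```

View pics/r1.png

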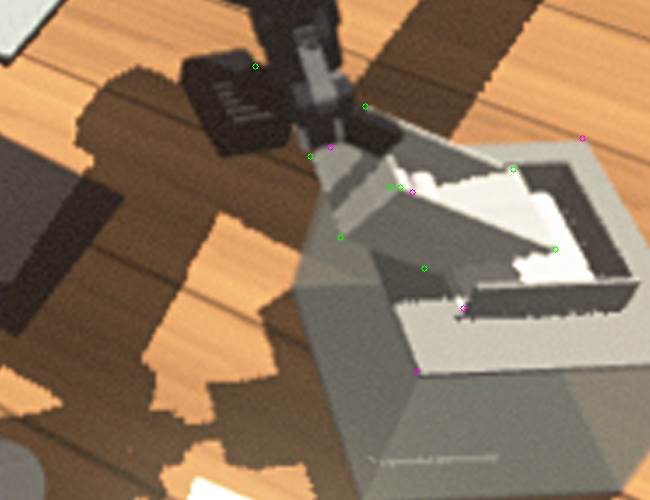

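The lip corners at (513,170) and (555,248) are centred over the port between the guards. I'll pour now.

>>> step_arm(increments=[{"x": 0, "y": -1.9, "z": -0.05, "wx": -0.067, "wy": 0, "wz": 0, "gripper": 0}, {"x": 0, "y": -1.9, "z": -0.05, "wx": -0.067, "wy": 0, "wz": 0, "gripper": 0}, {"x": 0, "y": -1.9, "z": -0.05, "wx": -0.067, "wy": 0, "wz": 0, "gripper": 0}, {"x": 0, "y": -1.9, "z": -0.05, "wx": -0.067, "wy": 0, "wz": 0, "gripper": 0}, {"x": 0, "y": -2.07, "z": -0.14, "wx": -0.07, "wy": 0, "wz": 0, "gripper": 0}, {"x": 0, "y": -2.07, "z": -0.14, "wx": -0.07, "wy": 0, "wz": 0, "gripper": 0}, {"x": 0, "y": -2.07, "z": -0.14, "wx": -0.07, "wy": 0, "wz": 0, "gripper": 0}, {"x": 0, "y": -1.9, "z": -0.33, "wx": -0.065, "wy": 0, "wz": 0, "gripper": 0}, {"x": 0, "y": -1.9, "z": -0.33, "wx": -0.065, "wy": 0, "wz": 0, "gripper": 0}, {"x": 0, "y": -1.9, "z": -0.33, "wx": -0.065, "wy": 0, "wz": 0, "gripper": 0}, {"x": 0, "y": -1.9, "z": -0.33, "wx": -0.065, "wy": 0, "wz": 0, "gripper": 0}, {"x": 0, "y": -2.02, "z": -0.3, "wx": -0.07, "wy": 0, "wz": 0, "gripper": 0}, {"x": 0, "y": -2.02, "z": -0.3, "wx": -0.07, "wy": 0, "wz": 0, "gripper": 0}, {"x": 0, "y": -2.02, "z": -0.3, "wx": -0.07, "wy": 0, "wz": 0, "gripper": 0}, {"x": 0, "y": -2.02, "z": -0.3, "wx": -0.07, "wy": 0, "wz": 0, "gripper": 0}, {"x": 0, "y": -2.02, "z": -0.3, "wx": -0.07, "wy": 0, "wz": 0, "gripper": 0}, {"x": 0, "y": 0, "z": 0, "wx": 0, "wy": 0, "wz": 0, "gripper": 0}, {"x": 0, "y": 0, "z": 0, "wx": 0, "wy": 0, "wz": 0, "gripper": 0}, {"x": 0, "y": 0, "z": 0, "wx": 0, "wy": 0, "wz": 0, "gripper": 0}, {"x": 0, "y": 0, "z": 0, "wx": 0, "wy": 0, "wz": 0, "gripper": 0}])

```text
time_s: 10.3
position: [0.4756, 0.3811, 0.3898]
tool_rot: [[0.819, 0.428, 0.383], [0.574, -0.605, -0.551], [-0.004, 0.672, -0.741]]
ft_force: [-1.9, 2.1, -1.0]
grip_width: 0.0106
```

>>> step_arm(increments=[{"x": 0, "y": 0, "z": 0, "wx": 0, "wy": 0, "wz": 0, "gripper": 0}, {"x": 0, "y": 0, "z": 0, "wx": 0, "wy": 0, "wz": 0, "gripper": 0}, {"x": 0, "y": 0, "z": 0, "wx": 0, "wy": 0, "wz": 0, "gripper": 0}, {"x": 0, "y": 0, "z": 0, "wx": 0, "wy": 0, "wz": 0, "gripper": 0}, {"x": 0, "y": 0, "z": 0, "wx": 0, "wy": 0, "wz": 0, "gripper": 0}, {"x": 0, "y": 0, "z": 0, "wx": 0, "wy": 0, "wz": 0, "gripper": 0}])

```text
time_s: 10.9
position: [0.4749, 0.3818, 0.3896]
tool_rot: [[0.818, 0.428, 0.385], [0.576, -0.603, -0.552], [-0.004, 0.673, -0.74]]
ft_force: [-1.4, 1.0, 0.2]
grip_width: 0.0105
```

```bash
python3 - <<'E'
from ov import *
T,o=cur(); C=T@G; print(o['q'],o['ft_force'],o['grip_width'],o['time_s'])
print('lip in box from hinge mm',Rz(-BY)@((C@[.085,0,.045,1])[:3]-H)*1e3,'tip',np.degrees(np.arctan2(-C[2,0],C[2,2])))
a,b=overlay(['scene','side'],'s',s=3.)
d=grab('wrist','sw')['color']
cv2.imwrite('pics/s1.png',np.hstack([a[520:1020,890:1390],b[230:730,560:860]]))
T1=totool(cuppose(92,38,60)); rows(T,T1)
E
```

```text
[ 33.057  29.965  66.797 -42.561  83.775   2.848] [-1.418  1.04   0.161] 0.01049248666034359 10.9
lip in box from hinge mm [ 38.483   0.525 -35.897] tip 92.01403380788304
4 rows xyz cm [-0.005  1.623 -1.765] w [ 0.    -0.     0.001]
```

View pics/s1.png

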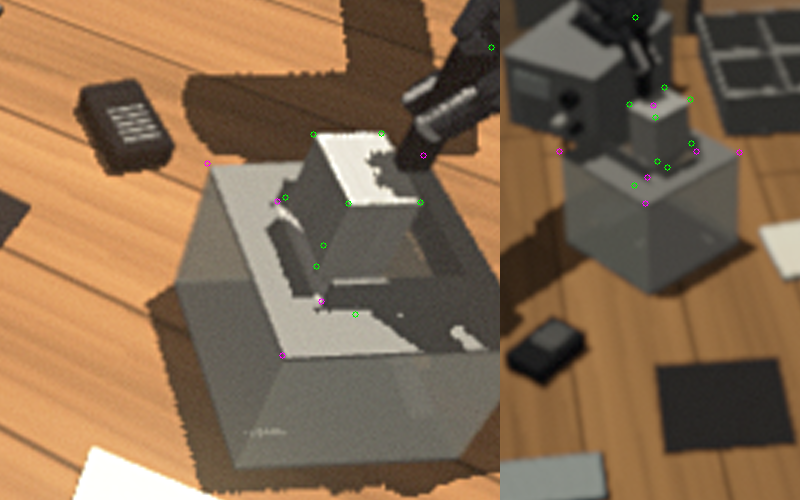

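The cup is tipped 92° into the port with the flap pushed open, and nothing has spilled. I'll withdraw straight up, then look at the port and into the cup.

>>> step_arm(increments=[{"x": 0, "y": 0.8, "z": -0.9, "wx": 0, "wy": 0, "wz": 0, "gripper": 0}, {"x": 0, "y": 1.6, "z": -1.75, "wx": 0, "wy": 0, "wz": 0, "gripper": 0}, {"x": 0, "y": 1.6, "z": -1.75, "wx": 0, "wy": 0, "wz": 0, "gripper": 0}, {"x": 0, "y": 1.6, "z": -1.75, "wx": 0, "wy": 0, "wz": 0, "gripper": 0}, {"x": 0, "y": 1.6, "z": -1.75, "wx": 0, "wy": 0, "wz": 0, "gripper": 0}, {"x": 0, "y": 0.8, "z": -0.9, "wx": 0, "wy": 0, "wz": 0, "gripper": 0}, {"x": 0, "y": 0, "z": 0, "wx": 0, "wy": 0, "wz": 0, "gripper": 0}, {"x": 0, "y": 0, "z": 0, "wx": 0, "wy": 0, "wz": 0, "gripper": 0}])

```text
time_s: 11.85
position: [0.4754, 0.3821, 0.5075]
tool_rot: [[0.818, 0.429, 0.384], [0.576, -0.603, -0.552], [-0.006, 0.672, -0.74]]
ft_force: [0.0, 0.0, -2.0]
grip_width: 0.0102
```

```bash
python3 - <<'E'
from ov import *
T,o=cur(); C=T@G; print(o['q'],o['ft_force'],o['grip_width'],o['time_s'],C[:3,3])
a,b=overlay(['scene','side'],'t',s=3.)
cv2.imwrite('pics/t1.png',np.hstack([a[480:1060,890:1440],b[180:760,560:810]]))
# mat placing target: cup centre over mat, standing; check via waypoints
q=o['q']; P=T; MAT=np.array([.579,-.031])
for yaw in(54,70,90,110):
  for Cc in(T_(Rz(yaw),[*MAT,.004]),):
    T1=totool(Cc); q2,e=ik(T1,q,x); print(yaw,q2,e,T1[:3,3])
E
```

```text
[ 33.05   26.751  53.156 -42.553  96.295  -8.585] [ 0.025  0.047 -1.981] 0.010202239167997508 11.85 [0.566 0.254 0.309]
54 [-44.431  38.985 102.779  57.053  64.058 -47.06 ] 1.4108165395013282e-13 [ 0.458 -0.196  0.154]
70 [-42.234  42.897  90.315  46.502  76.641 -46.097] 2.2093508901663326e-15 [ 0.509 -0.223  0.154]
90 [-37.761  48.552  74.421  37.074  92.367 -48.44 ] 1.6668932916078332e-15 [ 0.578 -0.235  0.154]
110 [-32.21   54.495  58.883  29.247 107.334 -53.956] 6.9168027264461345e-15 [ 0.648 -0.223  0.154]
```

View pics/t1.png

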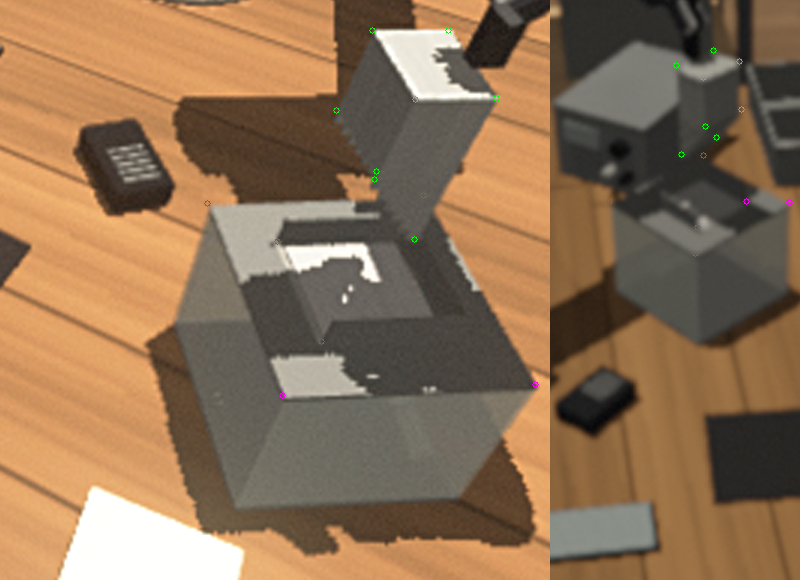

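The flap is shut flush with nothing on it, and the tipped cup still matches the model. The bright spots are lighting. Next I'll plan the way to the mat.

```bash
python3 - <<'E'
from pour import *
T,o=cur(); q=o['q']; P=T; MAT=[.579,-.031]
K=[totool(cuppose(0,-20,150)),totool(T_(Rz(85),[*MAT,.10]))]
rad=np.array([.726,-.30])
for T1 in K:
    n=rows(P,T1,.03,.11); L=np.real(logm(np.linalg.inv(P)@T1)); mx=0; zm=9; dm=9
    for k in range(1,n+1):
        A=P@np.real(expm(L*k/n)); q2,e=ik(A,q,x); mx=np.maximum(mx,np.abs(q2-q)); q=q2; C=A@G
        cp=np.array([C@[a,b,c,1] for a,b,c in[(.085,.029,.045),(.085,-.029,.045),(.031,.029,0),(.031,-.029,0),(-.031,.029,0),(-.031,-.029,0)]]); 
        ov=[p[2] for p in cp if np.abs(Rz(-BY)[:2,:2]@(p[:2]-BIN)).max()<.1]; zm=min([zm]+ov)
        pts=[A@[sx,sy,z,1] for sx in(-.057,.057) for sy in(-.04,.04) for z in(0,.1,.155)]
        dm=min(dm,min(np.linalg.norm(p[:2]-rad) for p in pts))
    print(T1[:3,3],q,e,mx,'min z over bin',zm,'radio',dm); P=T1
E
```

```text
16 rows xyz cm [-0.013  3.238  0.733] w [0.1 0.  0. ]
[0.74  0.003 0.395] [-12.341  49.095  29.641  44.555 132.658 -25.567] 1.530913065282949e-13 [3.729 2.526 2.207 5.895 2.957 3.755] min z over bin 0.22761394678182462 radio 0.2493558812096838
12 rows xyz cm [-2.045  1.887 -0.356] w [0.    0.044 0.038]
[ 0.561 -0.235  0.25 ] [-39.007  39.663  74.849  39.525  96.969 -40.59 ] 1.0706057973693545e-09 [2.397 1.115 4.257 1.339 3.115 1.718] min z over bin 0.2658333333333333 radio 0.0976295898014844
```

>>> step_arm(increments=[{"x": 0, "y": 1.6, "z": 0.37, "wx": 0.05, "wy": 0, "wz": 0, "gripper": 0}, {"x": 0, "y": 3.24, "z": 0.73, "wx": 0.1, "wy": 0, "wz": 0, "gripper": 0}, {"x": 0, "y": 3.24, "z": 0.73, "wx": 0.1, "wy": 0, "wz": 0, "gripper": 0}, {"x": 0, "y": 3.24, "z": 0.73, "wx": 0.1, "wy": 0, "wz": 0, "gripper": 0}, {"x": 0, "y": 3.24, "z": 0.73, "wx": 0.1, "wy": 0, "wz": 0, "gripper": 0}, {"x": 0, "y": 3.24, "z": 0.73, "wx": 0.1, "wy": 0, "wz": 0, "gripper": 0}, {"x": 0, "y": 3.24, "z": 0.73, "wx": 0.1, "wy": 0, "wz": 0, "gripper": 0}, {"x": 0, "y": 3.24, "z": 0.73, "wx": 0.1, "wy": 0, "wz": 0, "gripper": 0}, {"x": 0, "y": 3.24, "z": 0.73, "wx": 0.1, "wy": 0, "wz": 0, "gripper": 0}, {"x": 0, "y": 3.24, "z": 0.73, "wx": 0.1, "wy": 0, "wz": 0, "gripper": 0}, {"x": 0, "y": 3.24, "z": 0.73, "wx": 0.1, "wy": 0, "wz": 0, "gripper": 0}, {"x": 0, "y": 3.24, "z": 0.73, "wx": 0.1, "wy": 0, "wz": 0, "gripper": 0}, {"x": 0, "y": 3.24, "z": 0.73, "wx": 0.1, "wy": 0, "wz": 0, "gripper": 0}, {"x": 0, "y": 3.24, "z": 0.73, "wx": 0.1, "wy": 0, "wz": 0, "gripper": 0}, {"x": 0, "y": 3.24, "z": 0.73, "wx": 0.1, "wy": 0, "wz": 0, "gripper": 0}, {"x": 0, "y": 3.24, "z": 0.73, "wx": 0.1, "wy": 0, "wz": 0, "gripper": 0}, {"x": 0, "y": 1.6, "z": 0.37, "wx": 0.05, "wy": 0, "wz": 0, "gripper": 0}, {"x": 0, "y": 0, "z": 0, "wx": 0, "wy": 0, "wz": 0, "gripper": 0}, {"x": 0, "y": 0, "z": 0, "wx": 0, "wy": 0, "wz": 0, "gripper": 0}])

```text
time_s: 13.85
position: [0.7418, 0.0032, 0.3972]
tool_rot: [[0.818, 0.372, -0.439], [0.576, -0.535, 0.618], [-0.005, -0.759, -0.652]]
ft_force: [0.4, 1.0, -0.9]
grip_width: 0.0104
```

>>> step_arm(increments=[{"x": -1.0, "y": 0.95, "z": -0.18, "wx": 0, "wy": 0.022, "wz": 0.019, "gripper": 0}, {"x": -2.05, "y": 1.89, "z": -0.36, "wx": 0, "wy": 0.044, "wz": 0.038, "gripper": 0}, {"x": -2.05, "y": 1.89, "z": -0.36, "wx": 0, "wy": 0.044, "wz": 0.038, "gripper": 0}, {"x": -2.05, "y": 1.89, "z": -0.36, "wx": 0, "wy": 0.044, "wz": 0.038, "gripper": 0}, {"x": -2.05, "y": 1.89, "z": -0.36, "wx": 0, "wy": 0.044, "wz": 0.038, "gripper": 0}, {"x": -2.05, "y": 1.89, "z": -0.36, "wx": 0, "wy": 0.044, "wz": 0.038, "gripper": 0}, {"x": -2.05, "y": 1.89, "z": -0.36, "wx": 0, "wy": 0.044, "wz": 0.038, "gripper": 0}, {"x": -2.05, "y": 1.89, "z": -0.36, "wx": 0, "wy": 0.044, "wz": 0.038, "gripper": 0}, {"x": -2.05, "y": 1.89, "z": -0.36, "wx": 0, "wy": 0.044, "wz": 0.038, "gripper": 0}, {"x": -2.05, "y": 1.89, "z": -0.36, "wx": 0, "wy": 0.044, "wz": 0.038, "gripper": 0}, {"x": -2.05, "y": 1.89, "z": -0.36, "wx": 0, "wy": 0.044, "wz": 0.038, "gripper": 0}, {"x": -2.05, "y": 1.89, "z": -0.36, "wx": 0, "wy": 0.044, "wz": 0.038, "gripper": 0}, {"x": -1.0, "y": 0.95, "z": -0.18, "wx": 0, "wy": 0.022, "wz": 0.019, "gripper": 0}, {"x": 0, "y": 0, "z": 0, "wx": 0, "wy": 0, "wz": 0, "gripper": 0}, {"x": 0, "y": 0, "z": 0, "wx": 0, "wy": 0, "wz": 0, "gripper": 0}])

```text
time_s: 15.35
position: [0.5622, -0.2355, 0.2563]
tool_rot: [[0.997, -0.056, 0.06], [-0.082, -0.653, 0.753], [-0.003, -0.756, -0.655]]
ft_force: [0.8, -0.5, -0.7]
grip_width: 0.0106
```

```bash
python3 - <<'E'
from ov import *
T,o=cur(); C=T@G; print(o['q'],o['ft_force'],o['grip_width'],o['time_s']); print(C)
a,=overlay(['scene'],'m',s=3.)
m=np.array([onz(load('mscene'),(0,0),0)]) 
cv2.imwrite('pics/m1.png',np.hstack([a[400:1000,500:900],a[560:1160,1000:1400]]))
T1=totool(T_(Rz(85),[.579,-.031,.012])); rows(T,T1,.02)
T2=totool(T_(Rz(85),[.579,-.031,.002])); rows(T1,T2,.003)
E
```

```text
[-38.918  39.335  74.128  38.98   97.493 -39.952] [ 0.763 -0.526 -0.687] 0.010640506941290389 15.35
[[ 0.084 -0.996  0.004  0.579]
 [ 0.996  0.084  0.011 -0.034]
 [-0.012  0.003  1.     0.104]
 [ 0.     0.     0.     1.   ]]Traceback (most recent call last):
  File "<stdin>", line 5, in <module>
    return _nx.concatenate(arrs, 1, dtype=dtype, casting=casting)
           ~~~~~~~~~~~~~~~^^^^^^^^^^^^^^^^^^^^^^^^^^^^^^^^^^^^^^^
ValueError: all the input array dimensions except for the concatenation axis must match exactly, but along dimension 0, the array at index 0 has size 600 and the array at index 1 has size 592
```

```bash
python3 - <<'E'
from ov import *
T,o=cur()
a,=overlay(['scene'],'m',s=3.)
cv2.imwrite('pics/m1.png',np.hstack([a[400:950,500:900],a[600:1150,1000:1400]]))
T1=totool(T_(Rz(85),[.579,-.031,.014])); rows(T,T1,.02)
T2=totool(T_(Rz(85),[.579,-.031,.003])); rows(T1,T2,.003)
E
```

```text
5 rows xyz cm [-0.033  1.39   1.21 ] w [0.002 0.001 0.   ]
4 rows xyz cm [0.    0.21  0.178] w [ 0. -0. -0.]
```

View pics/m1.png

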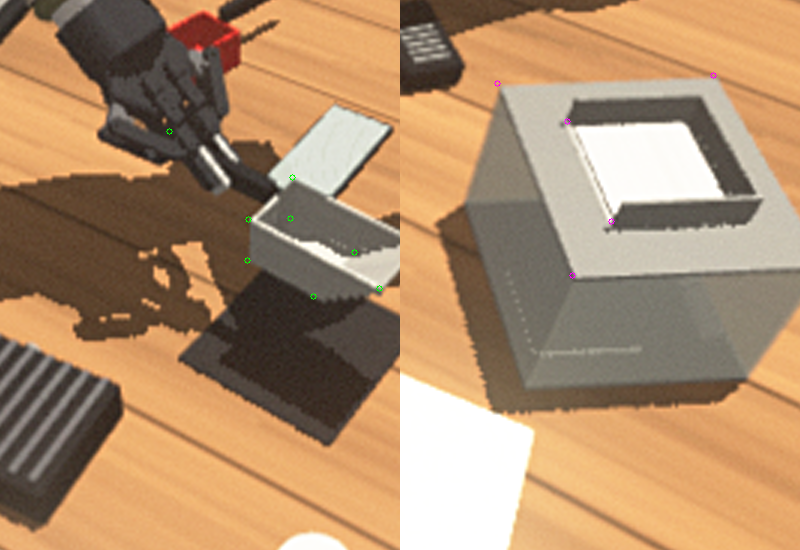

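The cup is empty and level above the mat, the flap is shut, and no cell lies on the lid or table. I'll set the cup down.

>>> step_arm(increments=[{"x": 0, "y": 1.39, "z": 1.21, "wx": 0.002, "wy": 0.001, "wz": 0, "gripper": 0}, {"x": 0, "y": 1.39, "z": 1.21, "wx": 0.002, "wy": 0.001, "wz": 0, "gripper": 0}, {"x": 0, "y": 1.39, "z": 1.21, "wx": 0.002, "wy": 0.001, "wz": 0, "gripper": 0}, {"x": 0, "y": 1.39, "z": 1.21, "wx": 0.002, "wy": 0.001, "wz": 0, "gripper": 0}, {"x": 0, "y": 1.39, "z": 1.21, "wx": 0.002, "wy": 0.001, "wz": 0, "gripper": 0}, {"x": 0, "y": 0, "z": 0, "wx": 0, "wy": 0, "wz": 0, "gripper": 0}, {"x": 0, "y": 0, "z": 0, "wx": 0, "wy": 0, "wz": 0, "gripper": 0}, {"x": 0, "y": 0.2, "z": 0.18, "wx": 0, "wy": 0, "wz": 0, "gripper": 0}, {"x": 0, "y": 0.2, "z": 0.18, "wx": 0, "wy": 0, "wz": 0, "gripper": 0}, {"x": 0, "y": 0, "z": 0, "wx": 0, "wy": 0, "wz": 0, "gripper": 0}, {"x": 0, "y": 0, "z": 0, "wx": 0, "wy": 0, "wz": 0, "gripper": 0}])

```text
time_s: 16.55
position: [0.5614, -0.2351, 0.1575]
tool_rot: [[0.996, -0.058, 0.066], [-0.088, -0.643, 0.761], [-0.002, -0.763, -0.646]]
ft_force: [0.5, 0.3, -0.7]
grip_width: 0.0101
```

```bash
python3 - <<'E'
from ov import *
T,o=cur(); print(o['ft_force'],o['wrist_torque'],o['time_s']); print(T@G)
E
```

```text
[ 0.452  0.35  -0.687] [-0.585  0.077  0.011] 16.55
[[ 0.089 -0.996  0.002  0.58 ]
 [ 0.996  0.089 -0.    -0.032]
 [ 0.     0.002  1.     0.008]
 [ 0.     0.     0.     1.   ]]
```

Not touching yet, at about 4 mm above the mat. I'll lower it in 1–2 mm steps.

>>> step_arm(increments=[{"x": 0, "y": 0.15, "z": 0.13, "wx": 0, "wy": 0, "wz": 0, "gripper": 0}, {"x": 0, "y": 0.08, "z": 0.07, "wx": 0, "wy": 0, "wz": 0, "gripper": 0}, {"x": 0, "y": 0, "z": 0, "wx": 0, "wy": 0, "wz": 0, "gripper": 0}, {"x": 0, "y": 0, "z": 0, "wx": 0, "wy": 0, "wz": 0, "gripper": 0}])

```text
time_s: 16.95
position: [0.5614, -0.2351, 0.1541]
tool_rot: [[0.996, -0.059, 0.065], [-0.088, -0.643, 0.761], [-0.003, -0.763, -0.646]]
ft_force: [0.2, -1.2, -1.9]
grip_width: 0.0104
```

>>> step_arm(increments=[{"x": 0, "y": 0.08, "z": 0.07, "wx": 0, "wy": 0, "wz": 0, "gripper": 0}, {"x": 0, "y": 0, "z": 0, "wx": 0, "wy": 0, "wz": 0, "gripper": 0}, {"x": 0, "y": 0, "z": 0, "wx": 0, "wy": 0, "wz": 0, "gripper": 0}])

```text
time_s: 17.25
position: [0.5613, -0.2352, 0.1537]
tool_rot: [[0.996, -0.058, 0.066], [-0.088, -0.643, 0.761], [-0.002, -0.764, -0.645]]
ft_force: [-1.2, -1.5, 5.3]
grip_width: 0.0097
```

Contact: about 5 N upward. I'll release and back off along the tool axis.

>>> step_arm(increments=[{"x": 0, "y": 0, "z": 0, "wx": 0, "wy": 0, "wz": 0, "gripper": 2.0}, {"x": 0, "y": 0, "z": 0, "wx": 0, "wy": 0, "wz": 0, "gripper": 4.0}, {"x": 0, "y": 0, "z": 0, "wx": 0, "wy": 0, "wz": 0, "gripper": 6.0}, {"x": 0, "y": 0, "z": 0, "wx": 0, "wy": 0, "wz": 0, "gripper": 6.0}, {"x": 0, "y": 0, "z": 0, "wx": 0, "wy": 0, "wz": 0, "gripper": 6.0}, {"x": 0, "y": 0, "z": -1, "wx": 0, "wy": 0, "wz": 0, "gripper": 6.0}, {"x": 0, "y": 0, "z": -2, "wx": 0, "wy": 0, "wz": 0, "gripper": 6.0}, {"x": 0, "y": 0, "z": -2, "wx": 0, "wy": 0, "wz": 0, "gripper": 6.0}, {"x": 0, "y": 0, "z": -2, "wx": 0, "wy": 0, "wz": 0, "gripper": 6.0}, {"x": 0, "y": -1, "z": -2, "wx": 0, "wy": 0, "wz": 0, "gripper": 6.0}, {"x": 0, "y": -2, "z": -2, "wx": 0, "wy": 0, "wz": 0, "gripper": 6.0}, {"x": 0, "y": -2, "z": -2, "wx": 0, "wy": 0, "wz": 0, "gripper": 6.0}, {"x": 0, "y": -2, "z": -2, "wx": 0, "wy": 0, "wz": 0, "gripper": 6.0}, {"x": 0, "y": 0, "z": 0, "wx": 0, "wy": 0, "wz": 0, "gripper": 6.0}, {"x": 0, "y": 0, "z": 0, "wx": 0, "wy": 0, "wz": 0, "gripper": 6.0}, {"x": 0, "y": 0, "z": 0, "wx": 0, "wy": 0, "wz": 0, "gripper": 6.0}])

```text
time_s: 18.85
position: [0.5555, -0.3043, 0.3025]
tool_rot: [[0.996, -0.06, 0.065], [-0.088, -0.642, 0.761], [-0.004, -0.764, -0.645]]
ft_force: [-0.4, -0.1, 0.6]
grip_width: 0.0604
```

```bash
python3 - <<'E'
from ov import *
T,o=cur(); print(o['ft_force'],o['grip_width'],o['time_s'],o['position'])
a,b=overlay(['scene','side'],'f',C=T_(Rz(85),[.579,-.032,.004]),s=1.5)
cv2.imwrite('pics/f1.png',np.hstack([a[100:576,150:550],b[100:576,200:600]]))
a0,b0=load('scene0')['color'],load('side0')['color']
E
```

```text
[-0.364 -0.078  0.58 ] 0.06038175420024652 18.85 [ 0.555 -0.304  0.303]
```

View pics/f1.png

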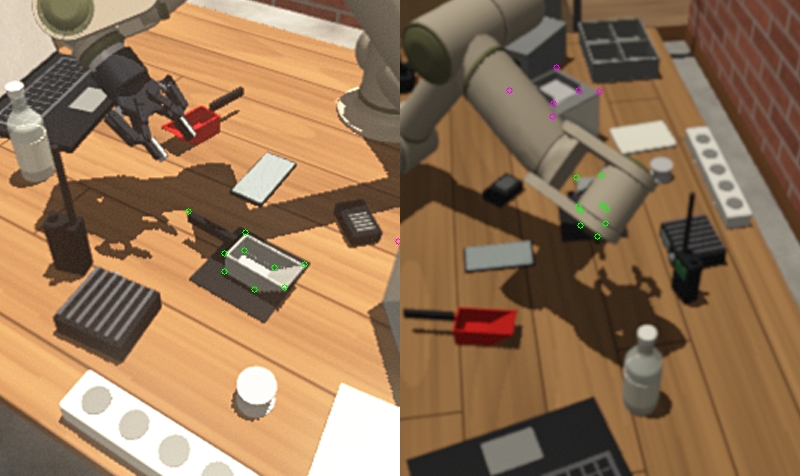

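The cup stands on the mat, matching the model. There is a bright patch inside it at (255,265), so I'll zoom in to rule out a leftover cell.

```bash
python3 - <<'E'
from h import *
d=grab('scene','fin')['color']
c=lambda x,y,w,h,s:cv2.resize(d[y:y+h,x:x+w],(int(w*s),int(h*s)),interpolation=cv2.INTER_CUBIC)
cv2.imwrite('pics/f2.png',np.hstack([c(220,205,90,100,5),c(350,215,70,100,5)]))
E
```

```text
(no output)
```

View pics/f2.png

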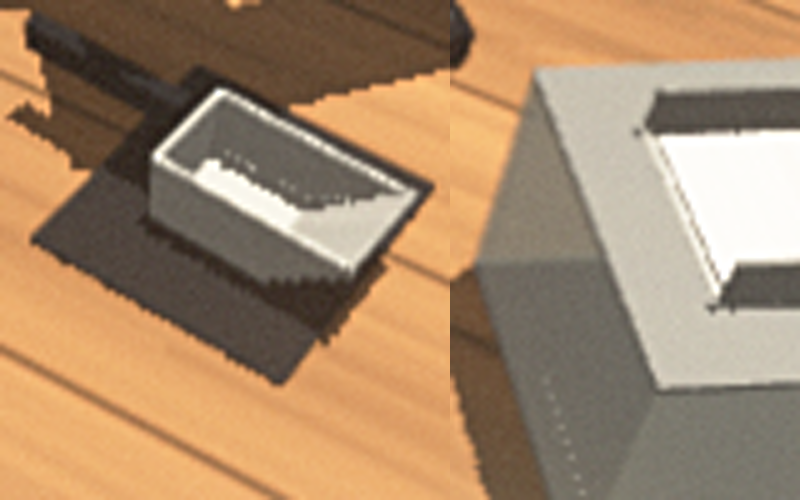

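The patch is only the sunlit floor of the empty cup, and the flap is shut.

```bash
python3 -c "
from rig import env
print(env.close_job())"
```

```text
the job is handed in; nothing more can be done
None
```

The job is handed in, at about 19 s of the 64 s allowed. I gripped the steel cup by its handle and pushed the flap open with its lip, tipped to 92°. I then drew it out, stood it upright at about (0.579, -0.032), within a few millimetres of the mat's measured centre, and let go.

- **Cup and flap:** The last pictures show the cup empty and upright on the mat, with the flap shut flush.
- **Surroundings:** The other things looked to be where they were, and no cell was on the lid or table. I checked this by eye only.
- **Forces:** Every reading was about 5 N or less.
- **Not confirmed:** I could not make out the three cells through the box walls. That they are inside is inferred from the empty cup and no cell being visible anywhere else. The weight readings were too noisy to confirm it.

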